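# Lock two woodblocks in the bench clamp

## Robot

A 6-joint arm with a two-finger parallel gripper is mounted at the origin on the work surface. World frame = base frame: x ahead of the robot, y to its left, z up, the work surface at z = 0. Lengths are in m, angles in degrees, forces in N, time in s.
With the tool pointing down it reaches from about 0.375 to 0.9 m from the base axis. Payload 3.1 kg.
Tool frame: the origin (TCP) lies between the finger pads; the fingertips stand 11 mm ahead of it and the grasp point (between the pads) lies 8 mm behind it; z points along the fingers, y is the line along which they close (so a half turn about z gives the same grasp; the last joint's range is limited). The gripper opens to 87 mm and grips with 3 to 60 N. Pads are 19 mm wide; open, the fingers measure 117 mm over their backs; the gripper's body (75 mm by 190 mm) begins 51 mm behind the grasp point.
Start: joints at [65.518, 30.224, 82.088, -0, 67.689, -10.227], TCP at [0.154, 0.606, 0.234] pointing down, gripper open.
Joint ranges: [-176.69, 176.69], [-43.24, 126.21], [12.49, 139.97], [-82, 262], [0, 151.66], [-163.58, 163.58]. Speed limits (degrees/s): [159.86, 159.86, 180, 180, 180, 180].

## Interface

Orientations are given as a 3x3 rotation matrix whose columns are the frame's x, y, z axes.
In Python, from rig import bot, viewer, workorder, models gives the robot as it stands.
- The arm moves only by the shell command python3 -m jog 'ROWS'. ROWS is JSON, a list of rows, each a list of 7 numbers: the opening, from 0 (shut) to 1 (fully open), then the shift along the tool's x, y, z in m, then the turn, a rotation vector about the tool's x, y, z in degrees. In form: [[claw, x, y, z, ax, ay, az], ...]. A call has 1 to 20 rows; each row is the pose to reach, as a shift and turn from the pose commanded when the call began, along the tool's axes at that moment; what a row does not reach only later rows make up. A row lasts 1/8 s, in which the tool goes at most 62.5 mm and 10.7 degrees, less where a joint would pass 70% of its speed; a pose out of reach is approached as far as the arm can. A call with a gripper value outside its range is refused whole. The fingers move at their own pace and stop on an object; the grip force is fixed at half the most. Time passes only in rows, so rows that repeat a pose let the fingers close. It gives the time, the measured TCP pose, the force, the opening and the grip force at its end, in the units of the state.
- bot.read_state(): the state, without advancing time (a new reading comes with each control period).
- viewer.capture(name): name is "side" or "top"; returns (picture, depth): 400x640x3 uint8, blue, green, red; 400x640 float32, m along the optical axis (not along the pixel's ray), 0 where there is no reading.
- viewer.camera_info(name): a dict with "fx", "fy", "cx", "cy" (pixels), "world_to_cam" (4x4, takes a point from world to camera coordinates). Camera axes: x right, y down, z forward; pixel columns grow to the right and rows downward; lengths in m; the calibration is good to about 2 mm. A picture is of the moment at which its call begins. camera_info takes no time and is no camera call.
- workorder.hand_in(): hands the job in; it is judged then, once.
Trained networks look in the newest picture that a camera, given by its name, has taken for a name from the list of things; names that differ only in an ending like _2 or _b are one class to them, and where a whole thing is asked for, a point or a joint stands for the part that bears it (a point fixed in the world has none). Each returns a list of dicts, best first, with "p" (0 to 1); they miss things now and then, are a little off and sometimes report something else, mostly with a low value. They report only what shows in the picture. A call takes as long as a camera call. They do not tell look-alikes from the thing itself.
- models.outline_of(camera, thing): "mask" (400x640 bool, what is visible of it).
- models.tip_of(camera, thing): "xyz" ([x, y, z] in m, in world coordinates, good to about 4 mm: a listed point, or the origin of a listed thing).
The state is a dict: "time_s": time; "joint_positions": joint angles; "qvel": joint speeds; "tau": joint torques, N m; "position": TCP position; "tcp_rot": TCP orientation; "force": force on the tool from outside, world axes, zero at the start; "moment": the same for the moment, N m; "opening": opening from 0.0 (shut) to 1.0 (fully open); "grasp_force": force on a finger pad.
Only numpy, scipy, OpenCV 4.12 (cv2) and the standard library are available. Lean on these libraries where they do the work, as an engineer would, in place of code of your own. Each camera call takes 0.05 s, during which the arm holds its last target. There are 200 camera calls.

## Task

Put the red-lined printing block in the red bay of the clamp and the green-lined one in the green bay, lying flat with their lines up and lengthwise in the bay, while the jaw is still open; then turn the hand wheel by its red knob, clockwise and more than a full turn, until you feel both blocks held firmly, without crushing them, and let go. Move the jaw only with the wheel, and do not disturb the other things on the table.

Things in the scene. Friction and masses are not known exactly. Their poses are not given: they have to be found in the camera images.
- clamp: blue bench clamp, fixed to the table, base plate 18 mm thick, 300 x 195 mm at the bays. Origin: on the table, under the middle of the two bays; z up, x along the length of the bays (they follow each other in x), y the way the jaw closes. Steel jaw on the -y side of the bays, fence on the +y side. At the -y end a drive head 150 mm wide whose slanted panel carries the wheel
- bay_red (a point): on the red bay's floor (18 mm above the table), midway along it; axes as the clamp's. The bay is 128 mm long in x, between ribs 8 mm high. In y it runs from the jaw's face (75 mm away to -y when the wheel reads 0) to the fence (about 48 mm away to +y). Jaw and fence reach 19 mm above this floor
- bay_green (a point): the same point of the green bay, 136 mm from the red one in the clamp's +x; the same sizes
- fence (a point): point on the clamp's base, at bay floor height, where the fence's rubber face nominally is (48 mm to +y of the bay points). The fence was set by hand up to 7 mm either way of it (this point does not show it), so the wheel angle at which the blocks become tight is not known and must be felt. The face is sprung: 4 N per mm in all, 16 mm of travel
- jaw: steel bar 268 mm long that closes both bays together, moving to the clamp's +y by 60 mm per turn of the wheel (9.55 mm per rad). Origin: on its front (pressing) face, middle of its length, 9 mm above the bay floor; axes as the clamp's
- hub (a point): centre of the hand wheel's front face. z points out of the wheel along its axle (35 degrees from vertical, leaning to the clamp's -y), x is the clamp's x, y points up the slope; these axes do not turn with the wheel. Wheel: aluminium disc with black face, 132 mm wide, 14 mm thick
- shield (a point): middle of the free outer edge of a grey splash shield, 130 mm wide, 4 mm thick, that stands on the panel 124 mm up the slope (hub y) from the axle, parallel to the axle, reaching 85 mm beyond the wheel's face: room for a tool in line with the axle, not for a vertical one. Axes as the hub's
- knob (a point): middle of the red spinner grip on the wheel's face: a cylinder 25 mm thick, parallel to the axle, 55 mm from it, free to spin on its pin so that it can be carried round without turning the hand. This point is on its axis, 30 mm above the wheel's face; the grip runs from 4 to 58 mm above that face
- wheel (a joint): angle of the hand wheel, rad, 0 to 10. 0: knob at the hub's +x, jaw fully open. Grows clockwise seen from the wheel's front (knob from hub +x to hub -y), closing the jaw. Starts at 0 to 0.5; blocks meet the fence at 6.9 to 8.4. Idle it takes 5 to 6 N at the knob, once they press the sprung fence 7 N more per rad; firm is 4 to 7 N above idle. It stays where left
- block_red: light wooden printing block, 116 x 50 x 46 mm, about 0.18 kg, red lines on its top. Held firmly when the jaw presses it with 8 N or more, crushed above 25 N (both blocks share the jaw's force). Origin: centre of its underside; x along its length, z up
- block_green: the same block with green lines on its top; same limits. Origin: centre of its underside; x along its length, z up
- jar: empty glass jar, 72 mm wide, 100 mm tall; to be left alone
- palette: round white palette plate, 170 mm wide, 8 mm thick; to be left alone
- paint: blue paint bottle with orange cap, 60 mm wide, 150 mm tall; to be left alone
- brush: paint brush lying flat; to be left alone
- scraper: spatula lying flat; to be left alone
- marker: white and red marker pen lying flat, 140 mm long; to be left alone
- sponge: yellow sponge block, 100 x 65 x 30 mm; to be left alone
Things that resemble listed ones, but are neither listed nor needed, are in the scene too. What is shaped like the block_red but purple is not meant.

How it is judged (in metres and radians):
On the way, in this order (a step that is already met when the one before it is completed fails the run):
1. both blocks lie flat in the bays of their colour while the jaw is still open (x of block_red in the frame of clamp between -0.077 and -0.059 m and y of block_red in the frame of clamp between -0.02 and 0.075 m and z of block_red in the frame of clamp between 0.013 and 0.022 m and angle between each of block_red, block_green's own z axis and vertical below 0.08 rad and angle between the x axis of each of block_red, block_green and the x axis of clamp, either way round below 0.15 rad and x of block_green in the frame of clamp between 0.059 and 0.077 m and y of block_green in the frame of clamp between -0.02 and 0.075 m and z of block_green in the frame of clamp between 0.013 and 0.022 m and value of joint wheel below 3 rad), for 0.2 s.
2. the wheel has been turned past a full turn and the jaw grips both blocks (x of block_red in the frame of clamp between -0.077 and -0.059 m and y of block_red in the frame of clamp between -0.02 and 0.075 m and z of block_red in the frame of clamp between 0.013 and 0.022 m and angle between each of block_red, block_green's own z axis and vertical below 0.08 rad and angle between the x axis of each of block_red, block_green and the x axis of clamp, either way round below 0.15 rad and x of block_green in the frame of clamp between 0.059 and 0.077 m and y of block_green in the frame of clamp between -0.02 and 0.075 m and z of block_green in the frame of clamp between 0.013 and 0.022 m and contact force between jaw and block_red above 7 N and contact force between jaw and block_green above 7 N and value of joint wheel above 6.4 rad), for 0.2 s.
At the end, for the whole second after the job is handed in: each block flat (within 5 degrees) in the bay of its colour, within 9 mm of the bay's middle along its length and 9 degrees of its direction, the jaw pressing each with more than 7 N, the wheel past 6.4 rad and at rest (all of step 2 and velocity of joint wheel between -0.05 and 0.05 rad/s); the robot touches nothing.
It fails at once if a block is crushed: jaw force on one above 25 N (contact force between jaw and block_red above 25 N or contact force between jaw and block_green above 25 N).
It fails at once if the robot pushes the jaw itself (more than 8 N) (contact force between any of the arm, the fingers and jaw above 8 N).
It fails at once if another thing on the table is moved more than 30 mm (distance of any of jar, palette, paint, brush, scraper, marker, sponge from where it was at the start of the episode above 0.03 m).
It also fails if it takes over 72 s, if anything falls off the work surface, if the arm or the gripper's body presses on something with over 40 N, if the wrist force passes 120 N, or if a joint passes its speed limit or range.

## Working session

There is one attempt and no reset: what is moved stays moved. The work goes in short steps, Python scripts to look and compute and a shell command to move; the robot and the scene stay as the last step left them, time stands still between calls to the robot, and variables do not carry over. Pictures are saved under pics/ and viewed, at most 10 in all, crops included, and the job is handed in when it is done.

```bash
mkdir -p pics; ls
cat > h.py <<'E'
import numpy as np, cv2
from rig import bot, viewer, workorder, models
def cap(n):
    return viewer.capture(n)
def w2p(n,p):
    c=viewer.camera_info(n);q=np.array(c["world_to_cam"])@np.append(p,1)
    return c["fx"]*q[0]/q[2]+c["cx"],c["fy"]*q[1]/q[2]+c["cy"]
def cloud(n,d):
    c=viewer.camera_info(n);v,u=np.mgrid[0:400,0:640]
    P=np.stack([(u-c["cx"])/c["fx"]*d,(v-c["cy"])/c["fy"]*d,d,np.ones_like(d)],-1)
    return (P@np.linalg.inv(np.array(c["world_to_cam"])).T)[...,:3]
E
python3 - <<'E'
from h import *
np.set_printoptions(precision=4,suppress=True)
for n in("top","side"):
    im,d=cap(n);cv2.imwrite(f"pics/{n}0.png",im);np.save(n+"_d.npy",d)
    for t in["clamp","bay_red","bay_green","fence","jaw","hub","shield","knob","block_red","block_green"]:
        print(n,t,[(np.round(r["xyz"],4).tolist(),round(r["p"],2),np.round(w2p(n,r["xyz"])).tolist()) for r in models.tip_of(n,t)][:4])
E
```

```text
pics
top clamp [([0.5802, -0.041, -0.0006], 0.71, [323.0, 210.0])]
top bay_red [([0.5315, 0.0172, 0.0178], 0.77, [303.0, 223.0]), ([0.5875, 0.3254, -0.0006], 0.7, [209.0, 198.0]), ([0.3403, -0.3779, -0.0003], 0.37, [427.0, 297.0])]
top bay_green [([0.6555, -0.0439, 0.0179], 0.73, [326.0, 186.0])]
top fence [([0.6174, 0.0325, 0.0182], 0.64, [301.0, 196.0]), ([0.6561, -0.0431, 0.0209], 0.63, [326.0, 186.0]), ([0.5261, -0.1546, 0.2816], 0.51, [371.0, 211.0])]
top jaw []
top hub [([0.5041, -0.1999, 0.1375], 0.71, [379.0, 231.0])]
top shield [([0.6182, 0.0314, 0.02], 0.64, [301.0, 195.0]), ([0.5267, -0.1525, 0.2804], 0.59, [370.0, 211.0]), ([0.5317, 0.0188, 0.0163], 0.21, [303.0, 223.0])]
top knob [([0.5364, -0.249, 0.1577], 0.58, [398.0, 220.0])]
top block_red [([0.7821, 0.285, -0.0023], 0.8, [230.0, 143.0]), ([0.5875, 0.325, 0.0002], 0.62, [210.0, 198.0]), ([0.3669, 0.4477, -0.0005], 0.62, [160.0, 263.0])]
top block_green [([0.4307, 0.2892, 0.0001], 0.74, [213.0, 248.0])]
side clamp []
side bay_red [([0.5341, 0.0196, 0.0143], 0.68, [305.0, 227.0]), ([0.5152, 0.4653, 0.0022], 0.62, [232.0, 150.0])]
side bay_green [([0.6515, -0.0474, 0.019], 0.62, [349.0, 223.0])]
side fence [([0.6146, 0.0301, 0.0186], 0.66, [324.0, 212.0])]
side jaw []
side hub [([0.5014, -0.1989, 0.1355], 0.74, [342.0, 266.0]), ([0.682, 0.4272, 0.0021], 0.34, [276.0, 137.0])]
side shield [([0.528, -0.1548, 0.2784], 0.9, [343.0, 216.0])]
side knob [([0.4286, 0.2907, -0.0025], 0.72, [234.0, 191.0]), ([0.5387, -0.2479, 0.1552], 0.48, [367.0, 268.0]), ([0.689, -0.4065, 0.0004], 0.31, [443.0, 309.0])]
side block_red [([0.7778, 0.2856, -0.0009], 0.9, [319.0, 149.0]), ([0.3681, 0.4469, -0.0021], 0.9, [197.0, 171.0]), ([0.5844, 0.3202, 0.0019], 0.84, [269.0, 165.0])]
side block_green [([0.4304, 0.2912, -0.0006], 0.94, [234.0, 191.0])]
```

View pics/top0.png

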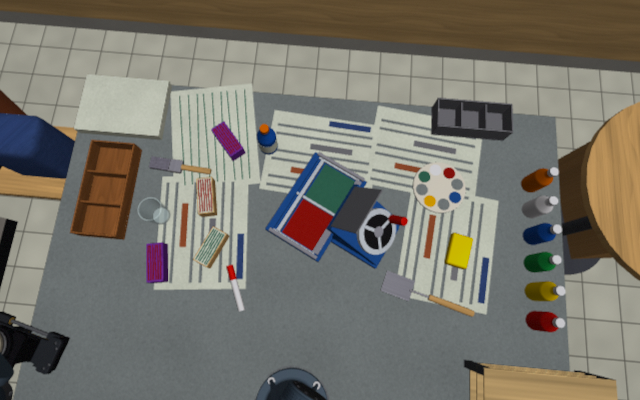

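View pics/side0.png

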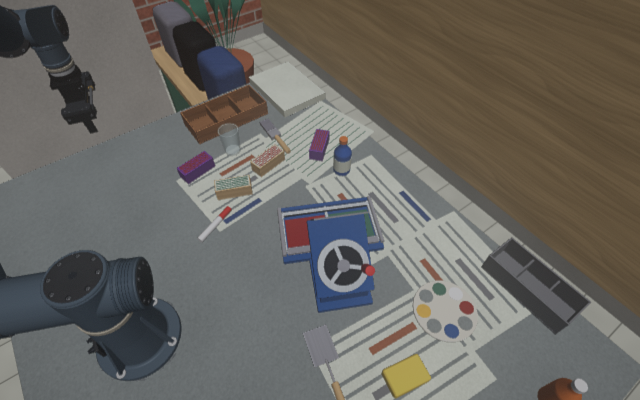

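The top view shows the red-lined block at about (205,196), the green-lined one at (210,247), the clamp around (320,210), and the knob at (398,220). For block_red the candidates are (205,196) with red lines, and purple look-alikes at (228,141) and (157,262). I choose (205,196) and will check it in a crop.

Run:
```python
from h import *
np.set_printoptions(precision=4,suppress=True)
im=cv2.imread("pics/top0.png");d=np.load("top_d.npy")
cv2.imwrite("pics/crop.png",cv2.resize(im[125:315,130:450],(800,475),interpolation=cv2.INTER_CUBIC))
P=cloud("top",d)
ds=np.load("side_d.npy");S=cloud("side",ds)
for t,c in(("red",(0.586,0.323)),("green",(0.4305,0.29))):
  for n,Q in(("top",P),("side",S)):
    m=(np.hypot(Q[...,0]-c[0],Q[...,1]-c[1])<0.085)&(Q[...,2]>0.038)&(Q[...,2]<0.054)
    r=cv2.minAreaRect(Q[m][:,:2].astype(np.float32)*1000);print(t,n,m.sum(),r,np.median(Q[m][:,2]))
# clamp: base rim points
cx=np.array([.88,-.475]);o=np.array([.593,-.0136])
for n,Q in(("top",P),("side",S)):
    m=(np.hypot(Q[...,0]-.593,Q[...,1]+.0136)<0.2)&(Q[...,2]>0.030)&(Q[...,2]<0.045)
    rr=cv2.minAreaRect(Q[m][:,:2].astype(np.float32)*1000);print("rim37",n,m.sum(),rr)
    m=(np.hypot(Q[...,0]-.593,Q[...,1]+.0136)<0.3)&(Q[...,2]>0.012)
    R=Q[m];x=(R[:,:2]-o)@cx;y=(R[:,:2]-o)@np.array([.475,.88])
    for a in np.arange(-.17,.1,.015):
        k=(y>a)&(y<a+.015)&(abs(x)<.13)
        if k.sum():print(round(a,3),k.sum(),R[k,2].max().round(3),np.median(R[k,2]).round(3),x[k].min().round(3),x[k].max().round(3))
for t in["jar","paint","marker","scraper","brush","palette","sponge"]:
    print(t,[(np.round(r["xyz"],3).tolist(),round(r["p"],2),np.round(w2p("top",r["xyz"])).tolist()) for r in models.tip_of("top",t)][:3])
```

```text
red top 609 ((584.5153198242188, 329.7571716308594), (117.39241790771484, 50.98381042480469), 11.774563789367676) 0.04678669921169765
red side 377 ((585.3064575195312, 324.99493408203125), (117.20038604736328, 53.622100830078125), 11.512105941772461) 0.04453824698464226
green top 655 ((427.4499816894531, 290.4995422363281), (51.7937126159668, 115.66265869140625), 66.42655944824219) 0.04685809107623262
green side 455 ((429.01898193359375, 286.6479797363281), (55.10551834106445, 115.84069061279297), 66.96346282958984) 0.0444049181131293
rim37 top 1165 ((570.1487426757812, -59.50602722167969), (262.308349609375, 300.34136962890625), 63.76158142089844)
-0.17 307 0.275 0.163 -0.07 0.079
-0.155 382 0.285 0.272 -0.07 0.078
-0.14 389 0.271 0.252 -0.071 0.07
-0.125 360 0.251 0.23 -0.072 0.069
-0.11 389 0.229 0.207 -0.13 0.077
-0.095 414 0.206 0.182 -0.13 0.13
-0.08 231 0.183 0.036 -0.129 0.129
-0.065 381 0.028 0.019 -0.129 0.13
-0.05 387 0.028 0.018 -0.129 0.129
-0.035 384 0.028 0.019 -0.13 0.129
-0.02 387 0.03 0.019 -0.13 0.13
-0.005 372 0.031 0.019 -0.13 0.129
0.01 381 0.028 0.019 -0.13 0.1
[... 623 characters left out ...]
.129
-0.02 108 0.022 0.017 -0.13 0.13
-0.005 100 0.021 0.017 -0.13 0.129
0.01 105 0.021 0.017 -0.129 0.129
0.025 238 0.037 0.017 -0.13 0.129
0.04 563 0.04 0.03 -0.129 0.129
0.055 204 0.038 0.027 -0.13 0.129
0.07 180 0.033 0.028 -0.129 0.13
0.085 38 0.02 0.016 -0.117 0.122
jar [([0.514, 0.47, 0.003], 0.57, [161.0, 216.0])]
paint [([0.778, 0.155, -0.0], 0.88, [269.0, 147.0]), ([0.432, 0.287, -0.001], 0.65, [214.0, 247.0])]
marker [([0.312, 0.198, -0.0], 0.9, [237.0, 289.0])]
scraper [([0.341, -0.376, 0.002], 0.82, [427.0, 297.0])]
brush [([0.684, 0.429, -0.003], 0.66, [183.0, 167.0])]
palette [([0.69, -0.411, 0.003], 0.57, [440.0, 187.0])]
sponge [([0.487, -0.469, -0.0], 0.56, [457.0, 252.0])]
```

View pics/crop.png

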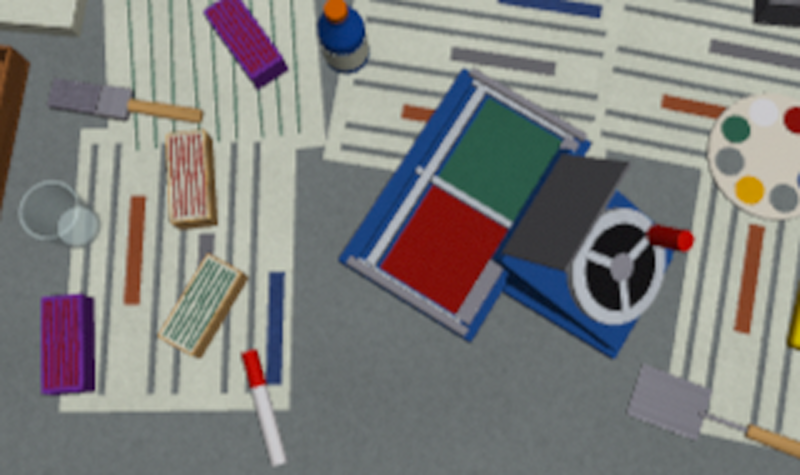

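The crop confirms it: the red-lined block is at crop (190,178), the green-lined at (203,303), both with their lines up. The wheel is spoked, with the knob at (672,238).

```bash
cat >> h.py <<'E'
from scipy.spatial.transform import Rotation as Rn
A=np.radians(-26.4);CX=np.array([np.cos(A),np.sin(A),0]);CY=np.array([-np.sin(A),np.cos(A),0]);CZ=np.array([0,0,1.])
CO=np.array([.5935,-.0140,0])
def cl(x,y,z): return CO+x*CX+y*CY+z*CZ
def down(yaw,tilt=0):  # tool z down; tool y (closing) at world angle yaw
    y=np.array([np.cos(np.radians(yaw)),np.sin(np.radians(yaw)),0]);z=np.array([0,0,-1.])
    return np.stack([np.cross(y,z),y,z],1)
def go(p,R):
    s=bot.read_state();R0=np.array(s["tcp_rot"]);d=R0.T@(np.array(p)-s["position"]);r=Rn.from_matrix(R0.T@R).as_rotvec(degrees=True)
    print("shift",d.round(4),"rot",r.round(2),"rows>=",round(max(np.linalg.norm(d)/.0625,np.linalg.norm(r)/10.7),1))
E
python3 - <<'E'
from h import *
np.set_printoptions(precision=4,suppress=True)
s=bot.read_state();print(s["tcp_rot"],s["time_s"])
for n in("top","side"):
    Q=cloud(n,np.load(n+"_d.npy"))-CO;x=Q@CX;y=Q@CY;z=Q[...,2]
    for lo,hi in((-.12,-.02),(.02,.12)):
        k=(x>lo)&(x<hi)&(y>.02)&(y<.1)&(z>.031)&(z<.06);print("fence y pct",np.percentile(y[k],[2,10,25,50,90]),z[k].max())
    k=(abs(x)<.065)&(y>-.13)&(y<-.05)&(z>.05);h=np.histogram(y[k],np.arange(-.13,-.05,.01));print("head",h[0])
    # wheel face plane
    hub=np.array([.503,-.1995,.1365])-CO;hz=np.cos(np.radians(35))*CZ-np.sin(np.radians(35))*CY;hy=np.cos(np.radians(35))*CY+np.sin(np.radians(35))*CZ
    u=(Q-hub)@CX;v=(Q-hub)@hy;w=(Q-hub)@hz
    k=(np.hypot(u,v)<.075)&(np.hypot(u,v)>.045)&(abs(w)<.012)
    R=np.stack([u[k],v[k]],1)*1000;print("wheel",k.sum(),"w",np.median(w[k]),cv2.minEnclosingCircle(R.astype(np.float32)))
    k=(np.hypot(u-.05,v+.01)<.045)&(w>.015)&(w<.065);print("knob u v w",np.percentile(u[k],[5,50,95]),np.percentile(v[k],[5,50,95]),np.percentile(w[k],[5,95]),k.sum())
go([.429,.289,.16],down(66.6));go([.429,.289,.16],down(66.6-180))
E
```

```text
[[-0.9692  0.2463 -0.    ]
 [ 0.2463  0.9692 -0.    ]
 [ 0.     -0.     -1.    ]] 1.45
fence y pct [0.0469 0.0478 0.0506 0.0551 0.0757] 0.0430601226643863
fence y pct [0.0468 0.0477 0.0503 0.0545 0.075 ] 0.04159283713897288
head [205 193 175 169 159  55   0]
wheel 690 w 0.0003342786759328011 ((-3.1368329524993896, 3.1470751762390137), 66.5799789428711)
knob u v w [0.0394 0.0477 0.0587] [-0.0165 -0.0025  0.0025] [0.0183 0.0587] 137
fence y pct [0.0419 0.0434 0.0449 0.0492 0.0557] 0.03977544210010597
fence y pct [0.0413 0.043  0.045  0.0483 0.0555] 0.04047273165088061
head [254 233 236 131   0   0   0]
wheel 1093 w 0.0005072259787075674 ((-0.26168468594551086, -0.12476988881826401), 65.97492980957031)
knob u v w [0.0413 0.0497 0.0612] [-0.0231 -0.0117 -0.0023] [0.0233 0.0607] 124
shift [-0.3447 -0.2392  0.0736] rot [-0.   -0.    9.14] rows>= 6.8
shift [-0.3447 -0.2392  0.0736] rot [   0.     -0.   -170.86] rows>= 16.0
```

```bash
python3 -m jog '[[1,-0.345,-0.239,0.074,0,0,9.1],[1,-0.345,-0.239,0.074,0,0,9.1],[1,-0.345,-0.239,0.074,0,0,9.1],[1,-0.345,-0.239,0.074,0,0,9.1],[1,-0.345,-0.239,0.074,0,0,9.1],[1,-0.345,-0.239,0.074,0,0,9.1],[1,-0.345,-0.239,0.074,0,0,9.1],[1,-0.345,-0.239,0.074,0,0,9.1],[1,-0.345,-0.239,0.074,0,0,9.1]]'
python3 - <<'E'
from h import *
im,d=cap("side");cv2.imwrite("pics/g1.png",cv2.resize(im[90:290,130:390],(780,600)))
s=bot.read_state();print(s["joint_positions"]);go([.429,.289,.034],down(66.6))
E
```

```text
time_s: 2.58
position: [0.4291, 0.2892, 0.1596]
tcp_rot: [[-0.918, 0.397, -0.001], [0.397, 0.918, 0.0], [0.001, -0.0, -1.0]]
force: [-0.7, 0.8, 0.3]
opening: 1.002
grasp_force: 0.0
[ 2.16583056e+01  2.81665322e+01  1.01638011e+02  2.93144536e-02
  5.02162936e+01 -4.50436409e+01]
shift [-0.0007 -0.0006  0.1257] rot [ 0.   -0.03  0.08] rows>= 2.0
```

View pics/g1.png

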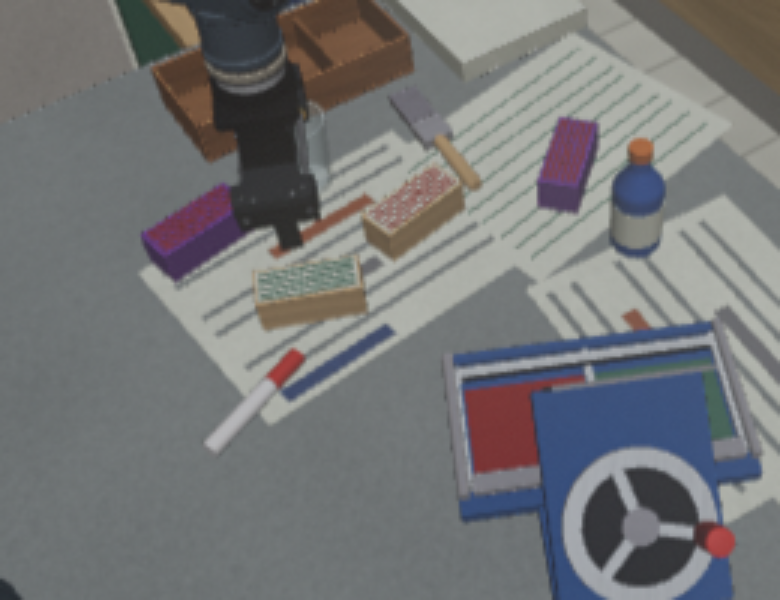

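The picture shows the hand at (275,170) above and behind the green block at (310,290). Nothing is in the way of going down.

```bash
python3 -m jog '[[1,0,0,0.05,0,0,0],[1,0,0,0.095,0,0,0],[1,0,0,0.126,0,0,0],[1,0,0,0.126,0,0,0],[0,0,0,0.126,0,0,0],[0,0,0,0.126,0,0,0],[0,0,0,0.126,0,0,0],[0,0,0,0.126,0,0,0],[0,0,0,0.126,0,0,0]]'; python3 -m jog '[[0,0,0,-0.05,0,0,0],[0,0,0,-0.1,0,0,0],[0,0,0,-0.126,0,0,0],[0,0,0,-0.126,0,0,0]]'
python3 - <<'E'
from h import *
T=Rn.from_rotvec(CX*np.radians(-9)).as_matrix()
R=T@down(63.6); print(R)
go(cl(.068,.012,.16),R);print(cl(.068,.012,.16))
E
```

```text
time_s: 3.75
position: [0.4295, 0.2891, 0.034]
tcp_rot: [[-0.918, 0.397, 0.0], [0.397, 0.918, 0.0], [-0.0, 0.0, -1.0]]
force: [-1.0, -0.4, 5.0]
opening: 0.571
grasp_force: 30.0
time_s: 4.25
position: [0.4305, 0.2896, 0.1612]
tcp_rot: [[-0.918, 0.397, 0.004], [0.397, 0.918, 0.002], [-0.003, 0.003, -1.0]]
force: [-0.4, -0.2, -2.6]
opening: 0.568
grasp_force: 30.0
[[-8.95711760e-01  4.39160982e-01 -6.95562664e-02]
 [ 4.44635179e-01  8.84684062e-01 -1.40120190e-01]
 [-1.74753177e-17 -1.56434465e-01 -9.87688341e-01]]
shift [-0.3386 -0.2057  0.0016] rot [9.19 0.42 3.02] rows>= 6.3
[ 0.65974402 -0.03348665  0.16      ]
```

```bash
python3 -m jog '[[0,-0.339,-0.206,0.002,9.2,0.4,3],[0,-0.339,-0.206,0.002,9.2,0.4,3],[0,-0.339,-0.206,0.002,9.2,0.4,3],[0,-0.339,-0.206,0.002,9.2,0.4,3],[0,-0.339,-0.206,0.002,9.2,0.4,3],[0,-0.339,-0.206,0.002,9.2,0.4,3],[0,-0.339,-0.206,0.002,9.2,0.4,3],[0,-0.339,-0.206,0.002,9.2,0.4,3],[0,-0.339,-0.206,0.002,9.2,0.4,3],[0,-0.339,-0.206,0.002,9.2,0.4,3]]'
python3 - <<'E'
from h import *
im,d=cap("top");im2,d2=cap("side");cv2.imwrite("pics/g2.png",np.hstack([cv2.resize(im[110:260,240:400],(400,375)),cv2.resize(im2[130:280,260:420],(400,375))]))
for n in("top","side"): print([(r["xyz"],r["p"]) for r in models.tip_of(n,"block_green")][:2])
s=bot.read_state();print(s["joint_positions"]);go(cl(.068,.012,.056),np.array(s["tcp_rot"]))
E
```

```text
time_s: 5.5
position: [0.6577, -0.0323, 0.1572]
tcp_rot: [[-0.897, 0.436, -0.075], [0.442, 0.886, -0.142], [0.005, -0.16, -0.987]]
force: [-0.6, -0.2, -0.9]
opening: 0.571
grasp_force: 30.0
[([0.6552, -0.0385, 0.1241], 0.59)]
[([0.6551, -0.0366, 0.123], 0.59), ([0.5122, 0.4663, 0.0027], 0.54)]
[ -8.66801309  39.48897471  77.50288372  -9.53234357  66.25545146
 -68.29278353]
shift [-0.0013  0.0166  0.1005] rot [0. 0. 0.] rows>= 1.6
```

View pics/g2.png

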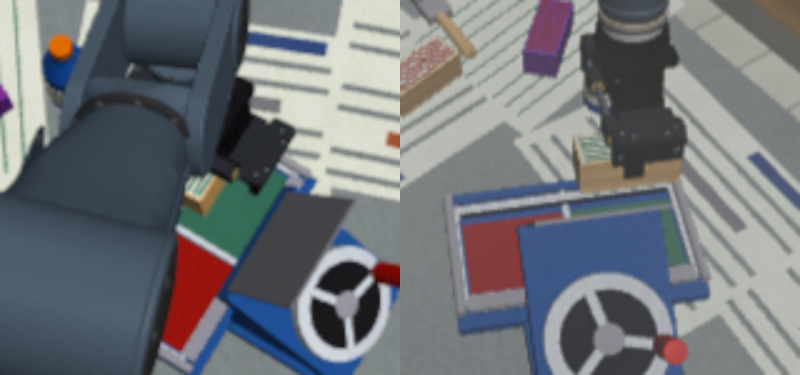

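The block hangs level, centred in the hand, over the green bay (side half, (625,165)). Going down.

```bash
python3 -m jog '[[0,0,0.018,0.05,0,0,0],[0,0,0.02,0.08,0,0,0],[0,0,0.02,0.09,0,0,0],[0,0,0.0195,0.1,0,0,0],[0,0,0.0195,0.1,0,0,0]]'
python3 - <<'E'
from h import *
s=bot.read_state();q=np.array(s["position"])-CO;print("clamp",q@CX,q@CY,q[2],s["moment"])
E
```

```text
time_s: 6.32
position: [0.6609, -0.0317, 0.0565]
tcp_rot: [[-0.896, 0.439, -0.072], [0.444, 0.884, -0.142], [0.001, -0.16, -0.987]]
force: [-0.3, -0.3, -1.5]
opening: 0.575
grasp_force: 30.0
clamp 0.06824145674909142 0.014159256210943232 0.05654453297167389 [ 0.10295036 -0.02930294  0.01560007]
```

```bash
python3 -m jog '[[0,0,0,0.002,0,0,0],[0,0,0,0.002,0,0,0],[0.75,0,0,0.001,0,0,0],[0.75,0,0,0,0,0,0],[0.75,0,0,0,0,0,0],[0.75,0,0,-0.03,0,0,0],[0.75,0,0,-0.08,0,0,0],[0.75,0,0,-0.11,0,0,0],[1,0,0,-0.11,0,0,0]]'
python3 - <<'E'
from h import *
cap("top");im2,d2=cap("side")
for n in("top","side"): print([(r["xyz"],r["p"]) for r in models.tip_of(n,"block_green")][:2])
Q=cloud("side",d2)-CO;x=Q@CX;y=Q@CY;z=Q[...,2]
k=(x>-.005)&(x<.15)&(y>-.06)&(y<.06)&(z>.056)&(z<.072);print(k.sum(),cv2.minAreaRect(np.stack([x[k],y[k]],1).astype(np.float32)*1000),np.median(z[k]))
go([.585,.326,.15],down(101.7))
E
```

```text
time_s: 7.45
position: [0.6704, -0.0154, 0.1674]
tcp_rot: [[-0.896, 0.439, -0.067], [0.444, 0.885, -0.143], [-0.004, -0.158, -0.987]]
force: [1.0, -0.6, -0.5]
opening: 0.802
grasp_force: 0.0
[([0.6614, -0.0361, 0.0178], 0.58)]
[([0.6582, -0.0342, 0.0161], 0.73)]
367 ((68.71627044677734, 7.769805908203125), (53.032833099365234, 116.80654907226562), 89.36168670654297) 0.06290789933051577
shift [ 0.2251  0.2684 -0.0299] rot [ -8.81  -3.44 -37.98] rows>= 5.6
```

```bash
python3 -m jog '[[1,0.225,0.268,-0.03,-8.8,-3.4,-38],[1,0.225,0.268,-0.03,-8.8,-3.4,-38],[1,0.225,0.268,-0.03,-8.8,-3.4,-38],[1,0.225,0.268,-0.03,-8.8,-3.4,-38],[1,0.225,0.268,-0.03,-8.8,-3.4,-38],[1,0.225,0.268,-0.03,-8.8,-3.4,-38],[1,0.225,0.268,-0.03,-8.8,-3.4,-38],[1,0.225,0.268,-0.03,-8.8,-3.4,-38],[1,0.225,0.268,-0.03,-8.8,-3.4,-38]]'
python3 - <<'E'
from h import *
go([.585,.326,.034],down(101.7))
E
```

```text
time_s: 8.78
position: [0.5866, 0.3239, 0.1511]
tcp_rot: [[-0.979, -0.202, 0.002], [-0.202, 0.979, -0.001], [-0.002, -0.002, -1.0]]
force: [1.6, -1.3, 0.0]
opening: 1.003
grasp_force: 0.0
shift [0.0014 0.0026 0.1171] rot [-0.1   0.11 -0.07] rows>= 1.9
```

```bash
python3 -m jog '[[1,0,0,0.05,0,0,0],[1,0,0,0.09,0,0,0],[1,0,0,0.116,0,0,0],[1,0,0,0.116,0,0,0],[0,0,0,0.116,0,0,0],[0,0,0,0.116,0,0,0],[0,0,0,0.116,0,0,0],[0,0,0,0.116,0,0,0],[0,0,0,0.116,0,0,0]]'; python3 -m jog '[[0,0,0,-0.05,0,0,0],[0,0,0,-0.1,0,0,0],[0,0,0,-0.13,0,0,0],[0,0,0,-0.13,0,0,0],[0,0,0,-0.13,0,0,0]]'
python3 - <<'E'
from h import *
T=Rn.from_rotvec(CX*np.radians(-9)).as_matrix()
go(cl(-.068,.012,.16),T@down(63.6))
E
```

```text
time_s: 9.9
position: [0.5868, 0.3259, 0.0362]
tcp_rot: [[-0.979, -0.203, 0.004], [-0.203, 0.979, 0.0], [-0.004, -0.001, -1.0]]
force: [0.1, 0.2, 2.9]
opening: 0.571
grasp_force: 30.0
time_s: 10.52
position: [0.5849, 0.3251, 0.1638]
tcp_rot: [[-0.979, -0.204, -0.0], [-0.204, 0.979, -0.002], [0.0, -0.002, -1.0]]
force: [0.6, -0.6, -2.6]
opening: 0.575
grasp_force: 30.0
shift [ 0.1067 -0.2823  0.0044] rot [ 8.56  3.   38.06] rows>= 4.8
```

```bash
python3 -m jog '[[0,0.107,-0.282,0.004,8.6,3,38],[0,0.107,-0.282,0.004,8.6,3,38],[0,0.107,-0.282,0.004,8.6,3,38],[0,0.107,-0.282,0.004,8.6,3,38],[0,0.107,-0.282,0.004,8.6,3,38],[0,0.107,-0.282,0.004,8.6,3,38],[0,0.107,-0.282,0.004,8.6,3,38],[0,0.107,-0.282,0.004,8.6,3,38],[0,0.107,-0.282,0.004,8.6,3,38],[0,0.107,-0.282,0.004,8.6,3,38]]'
python3 - <<'E'
from h import *
cap("top");cap("side")
s=bot.read_state();R=np.array(s["tcp_rot"]);b=np.array(s["position"])+.035*R[:,2]
q=b-CO;print("expected block",q@CX,q@CY)
for n in("top","side"):
  for r in models.tip_of(n,"block_red"):
    if r["xyz"][2]>.06: q=np.array(r["xyz"])-CO;print(n,q@CX,q@CY,q[2],r["p"])
T=Rn.from_rotvec(CX*np.radians(-9)).as_matrix()
go(cl(-.068,.014,.058),T@down(63.6))
E
```

```text
time_s: 11.78
position: [0.5389, 0.0286, 0.1617]
tcp_rot: [[-0.897, 0.437, -0.066], [0.442, 0.886, -0.14], [-0.003, -0.155, -0.988]]
force: [0.3, 0.1, -1.7]
opening: 0.571
grasp_force: 30.0
expected block -0.06757423704416433 0.008156552909263393
top -0.0663999929968352 0.003992609424954261 0.1252 0.41
side -0.06625694034027543 0.007077983946378044 0.1274 0.7
shift [0.0007 0.0167 0.1024] rot [0.11 0.17 0.05] rows>= 1.7
```

```bash
python3 -m jog '[[0,0.001,0.017,0.05,0,0,0],[0,0.001,0.018,0.08,0,0,0],[0,0.001,0.018,0.095,0,0,0],[0,0.001,0.018,0.102,0,0,0],[0,0.001,0.018,0.104,0,0,0],[0,0.001,0.018,0.104,0,0,0],[0.75,0.001,0.018,0.104,0,0,0],[0.75,0.001,0.018,0.103,0,0,0],[0.75,0.001,0.018,0.103,0,0,0],[0.75,0.001,0.018,0.07,0,0,0],[0.75,0.001,0.018,0.02,0,0,0],[0.75,0.001,0.018,-0.02,0,0,0]]'
python3 - <<'E'
from h import *
im,d=cap("top");im2,d2=cap("side")
cv2.imwrite("pics/r2.png",np.hstack([cv2.resize(im[110:260,240:400],(400,375)),cv2.resize(im2[130:280,260:420],(400,375))]))
for n in("top","side"):
  for t in("block_red","block_green"):
    for r in models.tip_of(n,t):
      q=np.array(r["xyz"])-CO;
      if abs(q@CX)<.2 and abs(q@CY)<.1:print(n,t,q@CX,q@CY,q[2],r["p"])
Q=cloud("side",d2)-CO;x=Q@CX;y=Q@CY;z=Q[...,2]
for lo,hi in((-.15,0),(0,.15)):
  k=(x>lo)&(x<hi)&(y>-.06)&(y<.06)&(z>.056)&(z<.072);print(k.sum(),cv2.minAreaRect(np.stack([x[k],y[k]],1).astype(np.float32)*1000),np.median(z[k]))
E
```

```text
time_s: 13.48
position: [0.5477, 0.0472, 0.1804]
tcp_rot: [[-0.896, 0.439, -0.065], [0.444, 0.885, -0.14], [-0.004, -0.154, -0.988]]
force: [0.0, -0.1, -0.6]
opening: 0.751
grasp_force: 0.0
top block_red -0.06643221785120162 0.008330692130339292 0.0182 0.59
top block_red 0.0013932199698102863 -0.028670523854923257 -0.0012 0.55
top block_green 0.07225754714867397 0.01119584208789841 0.0185 0.67
top block_green 0.0004168657710716466 0.051562740646021794 0.0216 0.34
side block_red -0.07050867257057132 0.005972193260098346 0.0177 0.61
side block_green 0.06997444837034393 0.010397431185926427 0.0157 0.68
473 ((-68.7440185546875, 9.299371719360352), (116.39384460449219, 52.7954216003418), 2.7944693565368652) 0.06282146748375184
365 ((68.578125, 13.140069961547852), (49.4167366027832, 120.14413452148438), 81.169677734375) 0.062881591360197
```

View pics/r2.png

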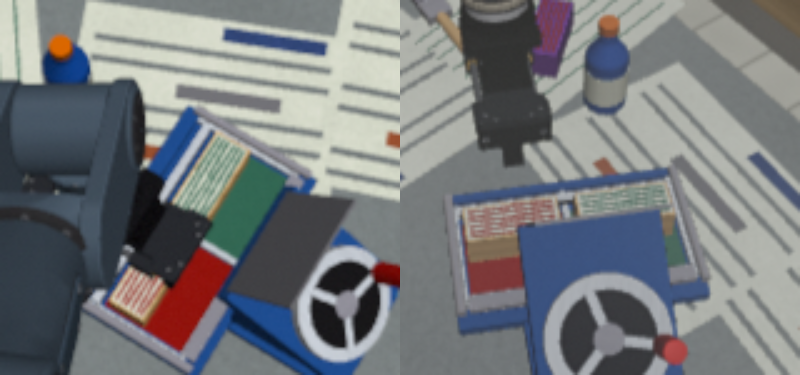

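The red block now lies in the red bay and the green block in the green one, as seen in the side half at (510,215) and (625,200). The top half agrees, with both blocks near the fence.

```bash
cat >> h.py <<'E'
c35,s35=np.cos(np.radians(35)),np.sin(np.radians(35))
HZ=c35*CZ-s35*CY;HY=c35*CY+s35*CZ
HUB=np.array([.503,-.1995,.1365])-.0012*CX+.001*HY+.0004*HZ
def RW(s=1): return np.stack([np.cross(s*CX,-HZ),s*CX,-HZ],1)
def hubf(p): q=np.array(p)-HUB;return np.array([q@CX,q@HY,q@HZ])
E
python3 - <<'E'
from h import *
np.set_printoptions(precision=4,suppress=True)
for p in([.5364,-.249,.1577],[.5387,-.2479,.1552]):print("knob",hubf(p))
s=bot.read_state();print(s["joint_positions"])
up=np.array(s["position"])
K=HUB+.054*CX-.009*HY+.16*HZ;print(K)
for sg in(1,-1):go(K,RW(sg));print(RW(sg))
print("up .2",np.array(s["tcp_rot"]).T@[0,0,.2])
E
```

```text
knob [ 0.0531 -0.013   0.0339]
knob [ 0.0547 -0.0128  0.0307]
[ -2.3408  30.605   93.0267  -9.4143  60.366  -61.0383]
[ 0.5065 -0.3113  0.2633]
shift [-0.1235 -0.3477 -0.0321] rot [-34.37  34.36  85.21] rows>= 9.2
[[ 0.3642  0.8957  0.255 ]
 [ 0.7337 -0.4446  0.5138]
 [ 0.5736  0.     -0.8192]]
shift [-0.1235 -0.3477 -0.0321] rot [-34.36 -34.36 -85.11] rows>= 9.2
[[-0.3642 -0.8957  0.255 ]
 [-0.7337  0.4446  0.5138]
 [-0.5736 -0.     -0.8192]]
up .2 [-0.     -0.0311 -0.1976]
```

```bash
python3 -m jog '[[1,0,-0.009,-0.06,0,0,0],[1,0,-0.018,-0.12,0,0,0],[1,0,-0.028,-0.18,0,0,0],[1,0,-0.037,-0.24,0,0,0],[1,0,-0.037,-0.24,0,0,0]]'
python3 - <<'E'
from h import *
K=HUB+.054*CX-.013*HY+.18*HZ
go(K+[0,0,.12],RW());s=bot.read_state();print(s["joint_positions"])
cap("top");im2,d2=cap("side");Q=cloud("side",d2)-CO;x=Q@CX;y=Q@CY;z=Q[...,2]
for lo,hi in((-.15,0),(0,.15)):
  k=(x>lo)&(x<hi)&(y>-.06)&(y<.06)&(z>.056)&(z<.072);print(k.sum(),cv2.minAreaRect(np.stack([x[k],y[k]],1).astype(np.float32)*1000),np.median(z[k]))
E
```

```text
time_s: 14.4
position: [0.549, 0.0474, 0.4255]
tcp_rot: [[-0.896, 0.44, -0.057], [0.444, 0.885, -0.14], [-0.011, -0.151, -0.988]]
force: [0.7, -0.6, -0.4]
opening: 0.999
grasp_force: 0.0
shift [-0.1208 -0.3464  0.0827] rot [-33.69  34.67  85.4 ] rows>= 9.2
[ -2.2677499   17.00387262  73.85806128  -8.19657844  92.11094902
 -65.95086952]
475 ((-68.61686706542969, 9.674509048461914), (117.13834381103516, 52.572269439697266), 3.5399625301361084) 0.06274883857596947
368 ((68.6336441040039, 13.405145645141602), (48.00001907348633, 119.9123306274414), 81.69425201416016) 0.06291498992595962
```

Run:
```python
from h import *
for n in("side","top"):
  im2,d2=cap(n);Q=cloud(n,d2)-CO;x=Q@CX;y=Q@CY;z=Q[...,2]
  for lo,hi in((-.13,-.005),(.005,.13)):
    e=[];f=[]
    for a in np.arange(lo+.008,hi-.008,.006):
      k=(x>a)&(x<a+.006)&(y>-.06)&(y<.06)&(z>.058)&(z<.07)
      if k.sum()>8:e.append((a+.003,y[k].max(),y[k].min()))
    e=np.array(e)
    if len(e)>4:
      print(n,len(e),[np.degrees(np.arctan(np.polyfit(e[:,0],e[:,j],1)[0])).round(1) for j in(1,2)],(e[[0,len(e)//2,-1]]*1000).round(1).tolist())
```

```text
side 19 [np.float64(0.1), np.float64(12.2)] [[-119.0, 32.6, -18.3], [-65.0, 30.2, -18.0], [-11.0, 31.4, -1.2]]
side 19 [np.float64(-0.7), np.float64(-9.1)] [[16.0, 33.6, -0.3], [70.0, 31.8, -1.9], [124.0, 30.8, -16.8]]
top 18 [np.float64(-4.1), np.float64(-0.6)] [[-119.0, 36.3, -12.6], [-65.0, 34.8, -12.5], [-17.0, 10.6, -13.1]]
top 19 [np.float64(9.8), np.float64(0.3)] [[16.0, 11.7, -13.2], [70.0, 11.0, -13.9], [124.0, 34.7, -11.5]]
```

Both blocks are square; the apparent yaw came from occlusion. Now to the wheel.

```bash
python3 -m jog '[[1,-0.121,-0.346,0.083,-33.7,34.7,85.4],[1,-0.121,-0.346,0.083,-33.7,34.7,85.4],[1,-0.121,-0.346,0.083,-33.7,34.7,85.4],[1,-0.121,-0.346,0.083,-33.7,34.7,85.4],[1,-0.121,-0.346,0.083,-33.7,34.7,85.4],[1,-0.121,-0.346,0.083,-33.7,34.7,85.4],[1,-0.121,-0.346,0.083,-33.7,34.7,85.4],[1,-0.121,-0.346,0.083,-33.7,34.7,85.4],[1,-0.121,-0.346,0.083,-33.7,34.7,85.4],[1,-0.121,-0.346,0.083,-33.7,34.7,85.4],[1,-0.121,-0.346,0.083,-33.7,34.7,85.4],[1,-0.121,-0.346,0.083,-33.7,34.7,85.4]]'
python3 - <<'E'
from h import *
s=bot.read_state();print(s["joint_positions"],hubf(s["position"]))
go(HUB+.054*CX-.012*HY+.14*HZ,RW())
for n in("top","side"):
  cap(n)
  for t in("knob","hub"):
    for r in models.tip_of(n,t)[:3]:print(n,t,hubf(r["xyz"]).round(4),r["p"])
E
```

```text
time_s: 16.1
position: [0.4984, -0.3235, 0.3932]
tcp_rot: [[0.368, 0.897, 0.246], [0.734, -0.442, 0.515], [0.571, -0.008, -0.821]]
force: [0.9, 0.4, -0.1]
opening: 1.002
grasp_force: 0.0
[-58.14419266  25.87622524  72.24042338  29.32362992 100.85428735
 -31.01357   ] [0.0522095  0.05361988 0.27472988]
shift [-0.0651  0.0031  0.1349] rot [-0.47  0.2  -0.15] rows>= 2.4
top knob [-0.3468  0.1419 -0.2686] 0.26
top hub [0.0045 0.001  0.0002] 0.9
top hub [-0.0672  0.1034 -0.2212] 0.48
side hub [ 0.0009 -0.001  -0.0003] 0.57
side hub [-0.0694  0.1041 -0.2186] 0.23
```

```bash
python3 -m jog '[[1,-0.065,0.002,0.135,-0.5,0.2,-0.1],[1,-0.065,0.002,0.135,-0.5,0.2,-0.1],[1,-0.065,0.002,0.135,-0.5,0.2,-0.1],[1,-0.065,0.002,0.135,-0.5,0.2,-0.1],[1,-0.065,0.002,0.135,-0.5,0.2,-0.1]]'
python3 - <<'E'
from h import *
s=bot.read_state();print(s["joint_positions"],hubf(s["position"]))
go(HUB+.0535*CX-.012*HY+.026*HZ,RW())
im2,d2=cap("side");cv2.imwrite("pics/w1.png",cv2.resize(im2[180:340,270:430],(600,600)))
E
```

```text
time_s: 17.02
position: [0.5098, -0.3038, 0.2466]
tcp_rot: [[0.366, 0.894, 0.258], [0.733, -0.448, 0.512], [0.573, 0.002, -0.819]]
force: [-0.4, 0.0, 0.7]
opening: 0.995
grasp_force: 0.0
[-56.50730059  33.06362155  83.84792986  30.06715823  83.26674974
 -38.98134071] [ 0.053663   -0.01186301  0.14167361]
shift [-1.000e-04 -6.000e-04  1.157e-01] rot [ 0.2   0.03 -0.09] rows>= 1.9
```

View pics/w1.png

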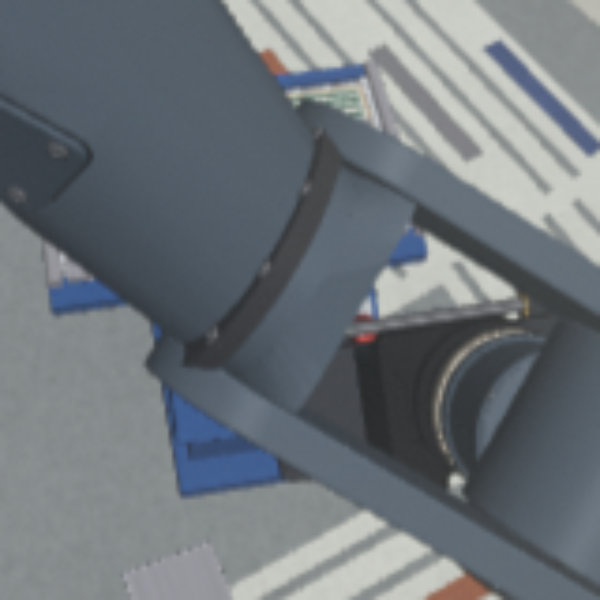

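The picture shows the arm covering the wheel, with the red of the knob just visible at (365,325) beside the fingers. I go down in steps and watch the force.

```bash
python3 -m jog '[[1,0,0,0.03,0,0,0],[1,0,0,0.06,0,0,0],[1,0,0,0.08,0,0,0],[1,0,0,0.09,0,0,0],[1,0,0,0.09,0,0,0]]'
```

```text
time_s: 17.7
position: [0.5326, -0.257, 0.1723]
tcp_rot: [[0.366, 0.894, 0.257], [0.733, -0.447, 0.513], [0.574, 0.001, -0.819]]
force: [-0.4, 0.3, -0.5]
opening: 0.999
grasp_force: 0.0
```

```bash
python3 -m jog '[[1,0,0,0.012,0,0,0],[1,0,0,0.024,0,0,0],[1,0,0,0.025,0,0,0]]';python3 -m jog '[[0.5,0,0,0,0,0,0],[0.3,0,0,0,0,0,0],[0.2,0,0,0,0,0,0],[0.1,0,0,0,0,0,0],[0.0,0,0,0,0,0,0],[0,0,0,0,0,0,0],[0,0,0,0,0,0,0]]'
python3 - <<'E'
from h import *
s=bot.read_state();print(s["joint_positions"],hubf(s["position"]));f=np.array(s["force"]);print(f@CX,f@HY,f@HZ)
E
```

```text
time_s: 18.08
position: [0.5383, -0.2429, 0.1503]
tcp_rot: [[0.367, 0.894, 0.255], [0.731, -0.447, 0.515], [0.575, -0.003, -0.818]]
force: [0.8, 0.2, -0.5]
opening: 1.0
grasp_force: 0.0
time_s: 18.95
position: [0.5388, -0.244, 0.1512]
tcp_rot: [[0.367, 0.894, 0.257], [0.732, -0.448, 0.513], [0.574, -0.0, -0.819]]
force: [4.5, -2.1, 0.2]
opening: 0.287
grasp_force: 3.8
[-50.97436391  39.07440567  90.72141834  33.79837147  69.99565583
 -41.83596483] [ 0.05301281 -0.01220038  0.02534555]
4.942374145205435 0.18075976391507056 0.0830477552608315
```

Run:
```python
import numpy as np
print([(round(-.055*np.sin(a)+.0123,4),round(.055*np.cos(a)-.0536,4)) for a in .226+np.arange(1,9)*.13])
```

```text
[(np.float64(-0.0069), np.float64(-0.002)), (np.float64(-0.0134), np.float64(-0.005)), (np.float64(-0.0195), np.float64(-0.0087)), (np.float64(-0.025), np.float64(-0.0132)), (np.float64(-0.03), np.float64(-0.0184)), (np.float64(-0.0342), np.float64(-0.0242)), (np.float64(-0.0376), np.float64(-0.0304)), (np.float64(-0.0402), np.float64(-0.0371))]
```

```bash
cat >> h.py <<'E'
def rep():
    s=bot.read_state();h=hubf(s["position"]);f=np.array(s["force"]);a=np.arctan2(-h[1],h[0]);F=np.array([f@CX,f@HY])
    print("t",s["time_s"],"uvw mm",(h*1000).round(1),"a",round(a,3),"r mm",round(np.hypot(*h[:2])*1000,1),"Frad",round(F@[np.cos(a),-np.sin(a)],1),"Ftan",round(F@[-np.sin(a),-np.cos(a)],1),"Fz",round(f@HZ,1))
E
python3 -m jog '[[0,-0.007,-0.002,0,0,0,0],[0,-0.0134,-0.005,0,0,0,0],[0,-0.0195,-0.0087,0,0,0,0],[0,-0.025,-0.0132,0,0,0,0],[0,-0.025,-0.0132,0,0,0,0],[0,-0.025,-0.0132,0,0,0,0]]';python3 -c "from h import *;rep()"
python3 -m jog '[[0,-0.005,-0.0052,0,0,0,0],[0,-0.0092,-0.011,0,0,0,0],[0,-0.0126,-0.0172,0,0,0,0],[0,-0.0152,-0.0239,0,0,0,0],[0,-0.0152,-0.0239,0,0,0,0],[0,-0.0152,-0.0239,0,0,0,0]]';python3 -c "from h import *;rep()"
```

```text
time_s: 19.7
position: [0.5167, -0.2561, 0.1366]
tcp_rot: [[0.367, 0.895, 0.255], [0.732, -0.447, 0.514], [0.574, -0.002, -0.819]]
force: [-0.9, 1.3, 2.9]
opening: 0.279
grasp_force: 30.0
t 19.7 uvw mm [ 38.6 -37.5  25.3] a 0.771 r mm 53.9 Frad -2.6 Ftan -0.7 Fz 2.0
time_s: 20.45
position: [0.4908, -0.2558, 0.1287]
tcp_rot: [[0.366, 0.894, 0.257], [0.731, -0.447, 0.515], [0.576, -0.001, -0.818]]
force: [3.1, 4.7, 5.2]
opening: 0.279
grasp_force: 30.0
t 20.45 uvw mm [ 15.4 -51.2  25.2] a 1.28 r mm 53.5 Frad -7.1 Ftan -2.8 Fz 1.0
```

```bash
cat >> h.py <<'E'
def tab(a,u0,v0,cu,cv,R=.055,step=.13,n=18):
    for i in range(1,n+1):
        b=a+step*i;print(f"[0,{cv-R*np.sin(b)-v0:.4f},{cu+R*np.cos(b)-u0:.4f},0,0,0,0]",end=",")
    print("\nend a %.3f cmd %.4f %.4f"%(b,cu+R*np.cos(b),cv-R*np.sin(b)))
E
python3 -c "
from h import *
tab(1.27,.0159,-.0524,.0005,.001)"
```

```text
[0,-0.0008,-0.0061,0,0,0,0],[0,-0.0016,-0.0132,0,0,0,0],[0,-0.0014,-0.0203,0,0,0,0],[0,-0.0003,-0.0274,0,0,0,0],[0,0.0017,-0.0342,0,0,0,0],[0,0.0046,-0.0408,0,0,0,0],[0,0.0083,-0.0469,0,0,0,0],[0,0.0128,-0.0525,0,0,0,0],[0,0.0179,-0.0574,0,0,0,0],[0,0.0236,-0.0617,0,0,0,0],[0,0.0299,-0.0651,0,0,0,0],[0,0.0365,-0.0678,0,0,0,0],[0,0.0435,-0.0695,0,0,0,0],[0,0.0506,-0.0703,0,0,0,0],[0,0.0577,-0.0702,0,0,0,0],[0,0.0648,-0.0692,0,0,0,0],[0,0.0717,-0.0673,0,0,0,0],[0,0.0782,-0.0645,0,0,0,0],
end a 3.610 cmd -0.0486 0.0258
```

```bash
python3 -m jog '[[0,-0.0008,-0.0061,0,0,0,0],[0,-0.0016,-0.0132,0,0,0,0],[0,-0.0014,-0.0203,0,0,0,0],[0,-0.0003,-0.0274,0,0,0,0],[0,0.0017,-0.0342,0,0,0,0],[0,0.0046,-0.0408,0,0,0,0],[0,0.0083,-0.0469,0,0,0,0],[0,0.0128,-0.0525,0,0,0,0]]' >/dev/null;python3 -c "from h import *;rep()"
python3 -m jog '[[0,0.0051,-0.0049,0,0,0,0],[0,0.0108,-0.0092,0,0,0,0],[0,0.0171,-0.0126,0,0,0,0],[0,0.0237,-0.0153,0,0,0,0],[0,0.0307,-0.017,0,0,0,0],[0,0.0378,-0.0178,0,0,0,0],[0,0.0449,-0.0177,0,0,0,0],[0,0.052,-0.0167,0,0,0,0],[0,0.0589,-0.0148,0,0,0,0],[0,0.0654,-0.012,0,0,0,0]]' >/dev/null;python3 -c "
from h import *;rep()
s=bot.read_state();print(s['joint_positions'])
tab(3.61,-.0486,.0258,.0005,.001)"
```

```text
t 21.45 uvw mm [-34.4 -41.2  25.2] a 2.266 r mm 53.7 Frad -4.0 Ftan -6.0 Fz -6.1
t 22.7 uvw mm [-49.   26.6  25.2] a -2.645 r mm 55.8 Frad -3.2 Ftan -5.7 Fz -4.1
[-52.5151481   31.1364386  105.48418109  34.63842178  65.05050025
 -46.98080445]
[0,0.0062,0.0037,0,0,0,0],[0,0.0118,0.0081,0,0,0,0],[0,0.0168,0.0131,0,0,0,0],[0,0.0211,0.0188,0,0,0,0],[0,0.0247,0.0251,0,0,0,0],[0,0.0274,0.0317,0,0,0,0],[0,0.0292,0.0386,0,0,0,0],[0,0.0301,0.0457,0,0,0,0],[0,0.0301,0.0528,0,0,0,0],[0,0.0291,0.0599,0,0,0,0],[0,0.0273,0.0668,0,0,0,0],[0,0.0245,0.0734,0,0,0,0],[0,0.0210,0.0796,0,0,0,0],[0,0.0166,0.0853,0,0,0,0],[0,0.0116,0.0903,0,0,0,0],[0,0.0059,0.0947,0,0,0,0],[0,-0.0002,0.0983,0,0,0,0],[0,-0.0068,0.1011,0,0,0,0],
end a 5.950 cmd 0.0525 0.0190
```

```bash
python3 -m jog '[[0,0.0062,0.0037,0,0,0,0],[0,0.0118,0.0081,0,0,0,0],[0,0.0168,0.0131,0,0,0,0],[0,0.0211,0.0188,0,0,0,0],[0,0.0247,0.0251,0,0,0,0],[0,0.0274,0.0317,0,0,0,0],[0,0.0292,0.0386,0,0,0,0],[0,0.0301,0.0457,0,0,0,0],[0,0.0301,0.0528,0,0,0,0]]' >/dev/null;python3 -c "from h import *;rep()"
python3 -m jog '[[0,-0.001,0.0071,0,0,0,0],[0,-0.0028,0.014,0,0,0,0],[0,-0.0056,0.0206,0,0,0,0],[0,-0.0091,0.0268,0,0,0,0],[0,-0.0135,0.0325,0,0,0,0],[0,-0.0185,0.0375,0,0,0,0],[0,-0.0242,0.0419,0,0,0,0],[0,-0.0303,0.0455,0,0,0,0],[0,-0.0369,0.0483,0,0,0,0]]' >/dev/null;python3 -c "
from h import *;rep()
tab(5.95,.0525,.019,.0005,.001,step=.13,n=14)"
```

```text
t 23.825 uvw mm [ 2.5 56.9 25.2] a -1.527 r mm 56.9 Frad -5.0 Ftan -5.8 Fz 2.5
t 24.95 uvw mm [51.1 22.3 25.3] a -0.412 r mm 55.8 Frad -2.8 Ftan -5.9 Fz 3.1
[0,-0.0069,0.0019,0,0,0,0],[0,-0.0140,0.0029,0,0,0,0],[0,-0.0211,0.0029,0,0,0,0],[0,-0.0282,0.0020,0,0,0,0],[0,-0.0351,0.0003,0,0,0,0],[0,-0.0418,-0.0024,0,0,0,0],[0,-0.0480,-0.0059,0,0,0,0],[0,-0.0537,-0.0102,0,0,0,0],[0,-0.0588,-0.0152,0,0,0,0],[0,-0.0633,-0.0208,0,0,0,0],[0,-0.0669,-0.0269,0,0,0,0],[0,-0.0698,-0.0335,0,0,0,0],[0,-0.0717,-0.0403,0,0,0,0],[0,-0.0728,-0.0474,0,0,0,0],
end a 7.770 cmd 0.0051 -0.0538
```

```bash
python3 -m jog '[[0,-0.0067,0.0019,0,0,0,0],[0,-0.0135,0.0029,0,0,0,0],[0,-0.0204,0.0029,0,0,0,0],[0,-0.0273,0.002,0,0,0,0],[0,-0.0341,0.0003,0,0,0,0]]' >/dev/null;python3 -c "
from h import *;rep()
tab(6.6,.0528,-.0151,.0005,.002,step=.1,n=20)"
```

```text
t 25.575 uvw mm [ 53.1 -13.2  25.3] a 0.244 r mm 54.7 Frad -2.6 Ftan -5.6 Fz 1.8
[0,-0.0052,-0.0020,0,0,0,0],[0,-0.0101,-0.0045,0,0,0,0],[0,-0.0147,-0.0074,0,0,0,0],[0,-0.0190,-0.0108,0,0,0,0],[0,-0.0230,-0.0146,0,0,0,0],[0,-0.0266,-0.0188,0,0,0,0],[0,-0.0297,-0.0234,0,0,0,0],[0,-0.0323,-0.0282,0,0,0,0],[0,-0.0345,-0.0332,0,0,0,0],[0,-0.0361,-0.0385,0,0,0,0],[0,-0.0372,-0.0439,0,0,0,0],[0,-0.0378,-0.0493,0,0,0,0],[0,-0.0378,-0.0548,0,0,0,0],[0,-0.0373,-0.0603,0,0,0,0],[0,-0.0362,-0.0657,0,0,0,0],[0,-0.0346,-0.0710,0,0,0,0],[0,-0.0325,-0.0760,0,0,0,0],[0,-0.0299,-0.0809,0,0,0,0],[0,-0.0268,-0.0854,0,0,0,0],[0,-0.0233,-0.0896,0,0,0,0],
end a 8.600 cmd -0.0368 -0.0384
```

```bash
cat >> h.py <<'E'
def rep2():
    s=bot.read_state();h=hubf(s["position"])-[.0005,.002,0];f=np.array(s["force"]);a=np.arctan2(-h[1],h[0]);F=np.array([f@CX,f@HY])
    print("t",s["time_s"],"a",round(a+2*np.pi,3),"r",round(np.hypot(*h[:2])*1000,1),"Frad",round(F@[np.cos(a),-np.sin(a)],1),"Ftan",round(F@[-np.sin(a),-np.cos(a)],1))
E
python3 -m jog '[[0,-0.0052,-0.002,0,0,0,0],[0,-0.0101,-0.0045,0,0,0,0]]' >/dev/null;python3 -c "from h import *;rep2()"
python3 -m jog '[[0,-0.0046,-0.0029,0,0,0,0],[0,-0.0089,-0.0063,0,0,0,0]]' >/dev/null;python3 -c "from h import *;rep2()"
python3 -m jog '[[0,-0.004,-0.0038,0,0,0,0],[0,-0.0076,-0.008,0,0,0,0]]' >/dev/null;python3 -c "from h import *;rep2()"
```

```text
t 25.825 a 6.777 r 54.8 Frad -4.2 Ftan -6.1
t 26.075 a 6.99 r 54.9 Frad -4.1 Ftan -5.7
t 26.325 a 7.188 r 55.0 Frad -6.0 Ftan -5.9
```

```bash
python3 -m jog '[[0,-0.0031,-0.0046,0,0,0,0]]' >/dev/null;python3 -c "from h import *;rep2()"
python3 -m jog '[[0,-0.0026,-0.0048,0,0,0,0]]' >/dev/null;python3 -c "from h import *;rep2()"
python3 -m jog '[[0,-0.0022,-0.005,0,0,0,0]]' >/dev/null;python3 -c "from h import *;rep2()"
python3 -m jog '[[0,-0.0016,-0.0053,0,0,0,0]]' >/dev/null;python3 -c "from h import *;rep2()"
```

```text
t 26.45 a 7.285 r 55.1 Frad -4.3 Ftan -6.1
t 26.575 a 7.377 r 55.1 Frad -4.8 Ftan -7.1
t 26.7 a 7.469 r 55.2 Frad -5.2 Ftan -7.5
t 26.825 a 7.562 r 55.2 Frad -4.8 Ftan -7.9
```

```bash
python3 -m jog '[[0,-0.0011,-0.0054,0,0,0,0]]' >/dev/null;python3 -c "from h import *;rep2()"
python3 -m jog '[[0,-0.0006,-0.0054,0,0,0,0]]' >/dev/null;python3 -c "from h import *;rep2()"
python3 -m jog '[[0,0,-0.0055,0,0,0,0]]' >/dev/null;python3 -c "from h import *;rep2()"
```

```text
t 26.95 a 7.654 r 55.3 Frad -5.4 Ftan -8.7
t 27.075 a 7.745 r 55.3 Frad -4.5 Ftan -9.1
t 27.2 a 7.835 r 55.3 Frad -5.6 Ftan -9.8
```

```bash
python3 -m jog '[[0,0.0005,-0.0055,0,0,0,0]]' >/dev/null;python3 -c "from h import *;rep2()"
python3 -m jog '[[0,0.0011,-0.0054,0,0,0,0]]' >/dev/null;python3 -c "from h import *;rep2()"
python3 -m jog '[[0,0.0003,-0.001,0,0,0,0],[0,0.0003,-0.001,0,0,0,0]]' >/dev/null;python3 -c "from h import *;rep2()"
```

```text
t 27.325 a 7.926 r 55.4 Frad -4.3 Ftan -10.5
t 27.45 a 8.016 r 55.4 Frad -5.1 Ftan -11.5
t 27.7 a 8.035 r 55.4 Frad -4.4 Ftan -10.2
```

```bash
python3 -m jog '[[0.6,0,0,0,0,0,0],[0.6,0,0,0,0,0,0],[0.6,0,0,0,0,0,0],[0.6,0,0,-0.02,0,0,0],[0.6,0,0,-0.05,0,0,0],[0.6,0,0,-0.1,0,0,0],[0.6,0,0,-0.16,0,0,0],[0.6,-0.06,0,-0.2,0,0,0],[0.6,-0.12,0,-0.2,0,0,0],[0.6,-0.16,0,-0.2,0,0,0],[0.6,-0.16,0,-0.2,0,0,0]]'
python3 - <<'E'
from h import *
im,d=cap("top");im2,d2=cap("side")
cv2.imwrite("pics/f.png",np.hstack([cv2.resize(im[130:280,260:420],(400,375)),cv2.resize(im2[160:310,260:420],(400,375))]))
for n in("top","side"):
  for t in("block_red","block_green","knob"):
    for r in models.tip_of(n,t)[:3]:
      q=np.array(r["xyz"])-CO
      if abs(q@CX)<.2 and abs(q@CY)<.3:print(n,t,(q@CX).round(4),(q@CY).round(4),q[2].round(4),r["p"], hubf(r["xyz"]).round(3) if t=="knob" else "")
E
```

```text
time_s: 29.08
position: [0.3522, -0.4641, 0.1981]
tcp_rot: [[0.371, 0.892, 0.257], [0.729, -0.451, 0.514], [0.575, -0.004, -0.818]]
force: [-0.1, 0.3, 0.6]
opening: 0.6
grasp_force: 0.0
top block_red -0.0683 0.0234 0.0173 0.93 
top block_green 0.0684 0.0282 0.0192 0.79 
top knob -0.007 -0.2688 0.1343 0.7 [-0.007 -0.053  0.034]
side block_red -0.0687 0.0269 0.0171 0.76 
side knob -0.0054 -0.2691 0.1311 0.46 [-0.006 -0.055  0.031]
```

View pics/f.png

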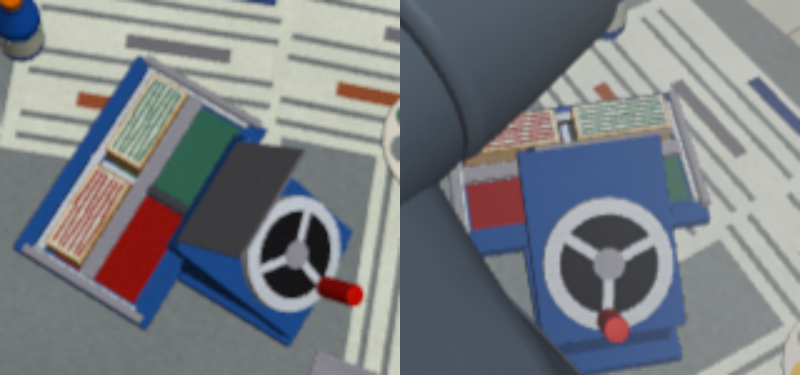

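The jaw (grey bar) holds both blocks against the fence: red at (90,215), green at (145,120). The wheel stayed where I left it, with the knob at (340,292), and the hand is clear. I am handing in.

```bash
python3 -c "
from rig import workorder
print(workorder.hand_in())"
```

```text
the job is handed in; nothing more can be done
None
```

I handed the job in: both blocks lie flat in the bays of their colour, and I turned the wheel clockwise to about 8.0 rad. The push at the knob was then about 5 N above idle, which I estimate as 14 N on each block, and the hand is clear; the hand-in gave no verdict.

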